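# Clear a blocked sample sleeve with the push rod

### The job

One of the two steel sleeves on the lab bench is blocked by a stuck white plug. Take the long push rod from the rack, push it down through that sleeve so that the plug drops out of the bottom into the stand's tray, then hang the rod back in its hole in the rack and let go. Leave the plug in the tray and the stubby ball-headed rod where it hangs.

Things in the scene. Friction and masses are not known exactly. Their poses are not given: they have to be found in the camera images.
- sleeve_top (a point): Centre of the blocked sleeve's top rim, 130 mm over the bench; z up the bore. Fixed upright steel tube, 42 mm outside, 34 mm bore, 62 mm long, open at both ends. Two posts 53 mm to either side (along y), lower than the rim, carry it over a 130 mm square tray (4 mm floor, 20 mm walls) centred below. A like stand with an empty sleeve, not listed, is beside it, left or right.
- plug_center (a point): Centre of the stuck plug: white plastic cylinder, 30 mm across, 28 mm high, about 30 g. It starts upright in the sleeve, its top 10 mm below the rim, on three sprung balls in the wall 37 mm below the rim. Pushing it past them takes about 3 to 10 N; it falls free when the rod's tip is 35 to 45 mm below the rim.
- rod: Long push rod, 0.2 kg, hung upright in one of two 34 mm holes of a fixed aluminium rack, top 100 mm over the bench. Origin: centre of its collar's underside, which rests on the rack; z up. Below it a steel shank 14 mm across, 80 mm long. Above it the collar (56 mm across, 6 thick), then a round black handle 28 mm across, from 6 to 56 mm. Pushed fully in, the collar meets the sleeve's rim.
- stubby: Bystander rod hung loose in the rack's other hole, 110 mm from the long rod. Same collar, but its shank is only 30 mm long (too short for the job) and its handle is a black ball 38 mm across, top 53 mm above the origin. Origin: centre of its collar's underside; z up.

How it is judged:
By the outcome, as a careful person would: the job done as asked, in the order asked, and still so for the second after the job is handed in, with the robot touching nothing.
It also fails if it takes over 58 s, if anything falls off the work surface, if the arm or the gripper's body presses on something with over 40 N, if the wrist force passes 120 N, or if a joint passes its speed limit or range.

### The arm

A 6-joint arm with a two-finger parallel gripper is mounted at the origin on the work surface. World frame = base frame: x ahead of the robot, y to its left, z up, the work surface at z = 0. Lengths are in m, angles in rad, forces in N, time in s.
With the tool pointing down it reaches from about 0.3 to 0.875 m from the base axis. Payload 4.2 kg.
Tool frame: the origin (TCP) lies between the finger pads; the fingertips stand 22 mm ahead of it and the grasp point (between the pads) lies 3 mm ahead of it (bot.tcp_to_tips is the distance from the TCP to the fingertips, in m); y points along the fingers, x is the direction in which the jaws open and shut, and the axes are right-handed (so a half turn about y gives the same grasp; the last joint's range is limited). The gripper opens to 85 mm and grips with 20 to 120 N. Pads are 22 mm wide; open, the fingers measure 114 mm over their backs; the gripper's body (76 mm by 85 mm) begins 54 mm behind the grasp point. The pads swing forward as they close: fully open they stand 13 mm farther back than shut.
Start: joints at [-1.175, 0.32, 1.565, -0, 1.257, -0.02], TCP at [0.232, -0.526, 0.219] pointing down, gripper open.
Joint ranges: [-3.11, 3.11], [-0.84, 2.01], [0.21, 2.61], [-1.34, 4.49], [0.05, 2.63], [-2.56, 2.56]. Speed limits (rad/s): [2.57, 2.57, 3.14, 3.14, 3.14, 3.14].

### API

Orientations are given as a 3x3 rotation matrix whose columns are the frame's x, y, z axes.
In Python, from cell import telemetry, cams, workorder, bot gives the robot as it stands.
- The arm moves only by the tool arm_command, never from a script. Its arguments are lists of equal length, an entry for each row: "dp": the shift along the tool's x, y, z in mm, a list of three; "angular": the turn, a rotation vector about the tool's x, y, z in rad, a list of three; "gripper": the opening, from 0 (shut) to 1 (fully open). A call has 1 to 5 rows; each row shifts and turns the commanded pose from where the row before left it, along the tool's axes as they then stand; what a row does not reach is not made up. A row lasts 1/12 s, in which the tool goes at most 41.7 mm and 7.16 degrees, less where a joint would pass 70% of its speed; a pose out of reach is approached as far as the arm can. A call is refused whole if a number of a shift passes 41.7 or a number of a turn 0.125, either way. A call with a gripper value outside its range is refused whole. The fingers move at their own pace and stop on an object; the grip force is fixed at half the most. Time passes only in rows, so rows that do not move let the fingers close. It gives the time, the measured TCP pose, the force and the opening at its end, in the units of the state.
- telemetry.get_obs(): the state, without advancing time (a new reading comes with each control period).
- cams.get_image(name): name is "scene" or "top"; returns the picture (400x640x3 uint8, red, green, blue); there is no depth.
- cams.calibration(name): a dict with "K" (3x3 intrinsics, pixels), "cam_to_world" (4x4, takes a point from camera to world coordinates). Camera axes: x right, y up, looking along -z (the intrinsics and any distortion apply to the point x, -y, -z); pixel columns grow to the right and rows downward; lengths in m; the calibration is good to about 2 mm. A picture is of the moment at which its call begins. calibration takes no time and is no camera call.
- workorder.finish_job(): hands the job in, once; it reports no verdict.
The state is a dict: "time": time; "q": joint angles; "joint_vel": joint speeds; "joint_efforts": joint torques, N m; "position": TCP position; "orientation": TCP orientation; "force": force on the tool from outside, world axes, zero at the start; "moment": the same for the moment, N m; "width": finger opening in m.
Only numpy, scipy, OpenCV 4.12 (cv2) and the standard library are available. Lean on these libraries where they do the work, as an engineer would, in place of code of your own. Each camera call takes 0.05 s, during which the arm holds its last target. There are 200 camera calls.

## Working session

There is one attempt and no reset: what is moved stays moved. The work goes in short steps, Python scripts to look and compute and a tool call to move; the robot and the scene stay as the last step left them, time stands still between calls to the robot, and variables do not carry over. Pictures are saved under pics/ and viewed, about 8 in all and at most 12, crops included, and the job is handed in when it is done.

Besides the shell and the picture viewer there is one more tool, called after "Request:" as a command line: name --argument value ..., lists and objects as JSON in quotes. arm_command: Moves the arm, as the interface text tells. Its arguments: {"type":"object","properties":{"dp":{"type":"array","items":{"type":"array","items":{"type":"number"}}},"angular":{"type":"array","items":{"type":"array","items":{"type":"number"}}},"gripper":{"type":"array","items":{"type":"number"}}},"required":["dp","angular","gripper"]}

```bash
mkdir -p pics; ls; python3 - <<'E'
from cell import telemetry,cams,bot
import cv2,numpy as np
np.set_printoptions(precision=4,suppress=True)
for n in ("scene","top"):
    cv2.imwrite(f"pics/{n}0.png",cams.get_image(n)[:,:,::-1]); c=cams.calibration(n); print(c)
o=telemetry.get_obs();print(o)
E
```

```text
pics
{'K': array([[518.6016,   0.    , 312.3677],
       [  0.    , 518.6016, 203.8256],
       [  0.    ,   0.    ,   1.    ]]), 'cam_to_world': array([[-0.2737, -0.5232,  0.8071,  1.5208],
       [ 0.9615, -0.169 ,  0.2165,  0.221 ],
       [ 0.0231,  0.8353,  0.5493,  0.8457],
       [ 0.    ,  0.    ,  0.    ,  1.    ]])}
{'K': array([[500.2919,   0.    , 315.2304],
       [  0.    , 500.2919, 197.2196],
       [  0.    ,   0.    ,   1.    ]]), 'cam_to_world': array([[-0.0081,  0.986 , -0.1668,  0.3713],
       [-0.9995, -0.0131, -0.0289, -0.0511],
       [-0.0306,  0.1665,  0.9856,  1.0746],
       [ 0.    ,  0.    ,  0.    ,  1.    ]])}
{'time': 0.1, 'q': array([-1.175 ,  0.3202,  1.5655,  0.    ,  1.2574, -0.02  ]), 'joint_vel': array([ 0.001 , -0.0032, -0.0027, -0.0006, -0.0005, -0.0007]), 'joint_efforts': array([  0.0002, -41.6409, -23.4706,  -0.    ,   0.0049,  -0.    ]), 'position': array([ 0.2321, -0.5256,  0.2181]), 'orientation': array([[ 0.4039, -0.0006,  0.9148],
       [-0.9148,  0.0015,  0.4039],
       [-0.0016, -1.    ,  0.0001]]), 'force': array([0.2026, 0.1866, 0.2867]), 'moment': array([-0.0148, -0.0003, -0.0064]), 'width': 0.08535674090226449}
```

View pics/scene0.png

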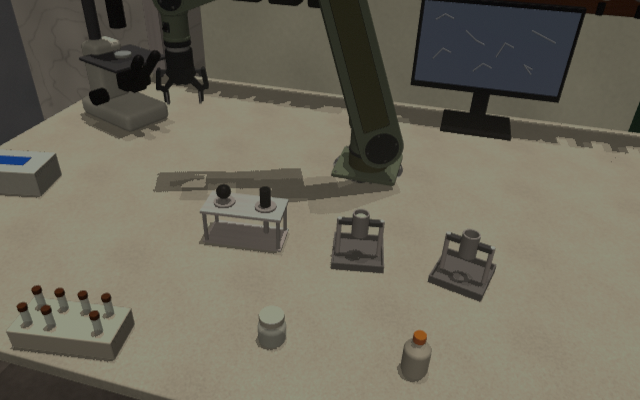

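View pics/top0.png

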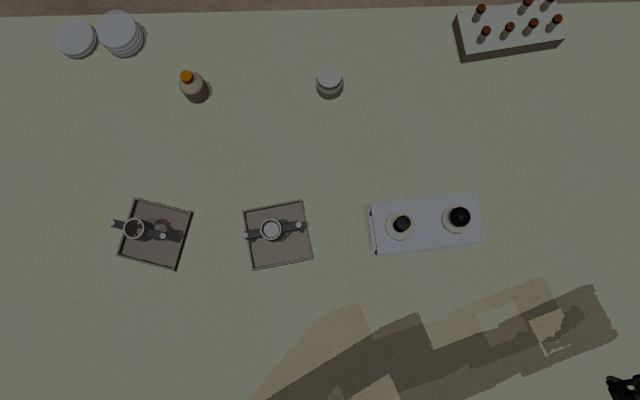

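```bash
python3 - <<'E'
import cv2,numpy as np
a=cv2.imread('pics/top0.png'); b=cv2.imread('pics/scene0.png')
f=lambda i,x,y,w,h,s:cv2.resize(i[y:y+h,x:x+w],None,fx=s,fy=s,interpolation=cv2.INTER_CUBIC)
t=np.hstack([f(a,235,195,80,80,5),f(a,365,190,80,80,5)])
u=np.hstack([f(b,330,200,60,36,6)[:200],f(b,225,178,60,36,6)[:200]])
u=cv2.resize(u,(800,200))
cv2.imwrite('pics/c1.png',np.clip(np.vstack([t,u])*1.6,0,255).astype('uint8'))
E
```

```text
(no output)
```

View pics/c1.png

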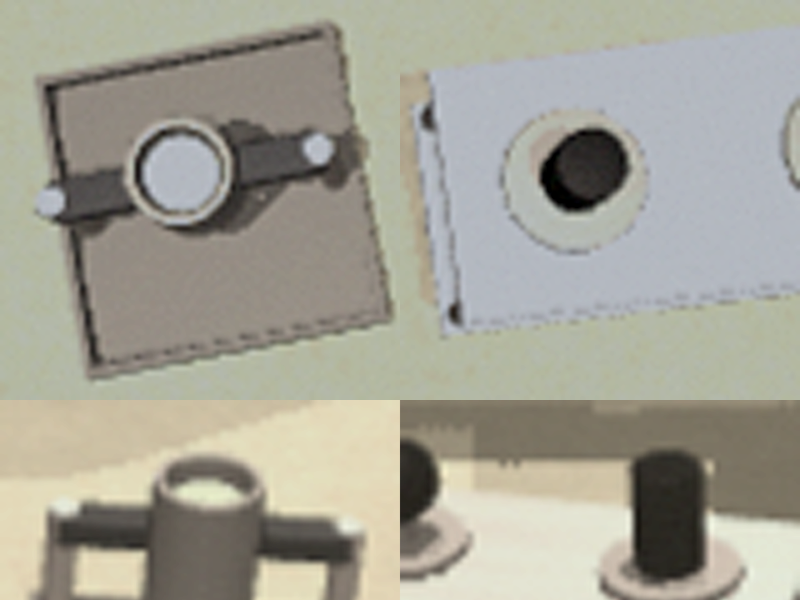

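```bash
cat > h.py <<'E'
from cell import telemetry,cams,bot
import cv2,numpy as np
np.set_printoptions(precision=4,suppress=True)
def ray(n,u,v):
    c=cams.calibration(n);T=c['cam_to_world'];d=np.linalg.inv(c['K'])@[u,v,1]
    return T[:3,3],T[:3,:3]@[d[0],-d[1],-d[2]]
def onz(n,u,v,z):
    o,d=ray(n,u,v);return o+d*(z-o[2])/d[2]
def proj(n,p):
    c=cams.calibration(n);q=np.linalg.inv(c['cam_to_world'])@np.r_[p,1];k=c['K']@[q[0],-q[1],-q[2]];return k[:2]/k[2]
def tri(*a):
    R=[ray(*x) for x in a];A=0;b=0
    for o,d in R:
        d=d/np.linalg.norm(d);P=np.eye(3)-np.outer(d,d);A=A+P;b=b+P@o
    return np.linalg.solve(A,b)
E
python3 - <<'E'
from h import *
print('rim top',onz('top',270.6,229,.13),'scene',onz('scene',360.9,213.2,.13))
print('collar',onz('top',399.6,225.5,.106),'handle top',onz('top',402.5,222.2,.156),onz('scene',264.9,188.3,.156))
print('tri',tri(('top',270.6,229),('scene',360.9,213.2)),tri(('top',402.5,222.2),('scene',264.9,188.3)))
# posts, rack edges
print('posts',onz('top',244.6,234.6,.11),onz('top',298.3,224.6,.11))
print('stubby',onz('top',459,217,.145))
E
```

```text
rim top [0.471  0.0619 0.13  ] scene [0.473  0.0638 0.13  ]
collar [ 0.4775 -0.1857  0.106 ] handle top [ 0.478  -0.1842  0.156 ] [ 0.4758 -0.1846  0.156 ]
tri [0.471  0.0628 0.1285] [ 0.4778 -0.1839  0.1574]
posts [0.4628 0.1148 0.11  ] [0.4811 0.0105 0.11  ]
stubby [ 0.4878 -0.2906  0.145 ]
```

Request:
arm_command --dp '[[0,-8,0],[0,-8,0],[0,-8,0],[0,-8,0],[0,0,0]]' --angular '[[0,-0.12,0],[0,-0.12,0],[0,-0.12,0],[0,-0.12,0],[0,-0.12,0]]' --gripper '[1,1,1,1,1]'

```text
time: 0.52
position: [0.2325, -0.5265, 0.2521]
orientation: [[0.853, 0.001, 0.522], [-0.522, -0.002, 0.853], [0.002, -1.0, -0.001]]
force: [0.5, -0.0, 0.5]
width: 0.0855
```

Request:
arm_command --dp '[[0,0,0],[0,0,0],[0,0,0],[0,0,0],[0,0,0]]' --angular '[[0,-0.12,0],[0,-0.12,0],[0,-0.12,0],[0,-0.12,0],[0,-0.07,0]]' --gripper '[1,1,1,1,1]'

```text
time: 0.93
position: [0.2322, -0.5257, 0.2503]
orientation: [[1.0, -0.0, -0.0], [0.0, 0.001, 1.0], [-0.0, -1.0, 0.001]]
force: [-0.3, 0.0, 0.3]
width: 0.0852
```

Request:
arm_command --dp '[[22,0,30],[23,0,33],[23,0,33],[23,0,33],[23,0,33]]' --angular '[[0,0,0],[0,0,0],[0,0,0],[0,0,0],[0,0,0]]' --gripper '[1,1,1,1,1]'

```text
time: 1.35
position: [0.3475, -0.3629, 0.2504]
orientation: [[1.0, -0.0, 0.006], [-0.006, 0.001, 1.0], [-0.0, -1.0, 0.001]]
force: [1.1, -0.2, 1.0]
width: 0.0852
```

Request:
arm_command --dp '[[23,0,33],[23,0,33],[23,0,33],[23,0,33],[20,0,28]]' --angular '[[0,0,0],[0,0,0],[0,0,0],[0,0,0],[0,0,0]]' --gripper '[1,1,1,1,1]'

```text
time: 1.77
position: [0.4606, -0.2027, 0.2506]
orientation: [[1.0, -0.0, 0.004], [-0.004, 0.001, 1.0], [-0.0, -1.0, 0.001]]
force: [0.1, 0.8, -0.7]
width: 0.0852
```

Request:
arm_command --dp '[[15,0,15],[4,0,4],[0,0,0],[0,0,0],[0,0,0]]' --angular '[[0,0,0],[0,0,0],[0,0,0],[0,0,0],[0,0,0]]' --gripper '[1,1,1,1,1]'

```text
time: 2.18
position: [0.4781, -0.1872, 0.2506]
orientation: [[1.0, -0.001, 0.006], [-0.006, -0.0, 1.0], [-0.001, -1.0, -0.0]]
force: [0.1, 0.9, 0.6]
width: 0.0852
```

Request:
arm_command --dp '[[-1,20,3],[0,30,0],[0,30,0],[0,22,0],[0,11,0]]' --angular '[[0,0,0],[0,0,0],[0,0,0],[0,0,0],[0,0,0]]' --gripper '[1,1,1,1,1]'

```text
time: 2.6
position: [0.4752, -0.1838, 0.135]
orientation: [[1.0, -0.005, 0.007], [-0.007, 0.002, 1.0], [-0.005, -1.0, 0.002]]
force: [-0.0, -0.6, 0.4]
width: 0.0853
```

```bash
python3 - <<'E'
from h import *
o=telemetry.get_obs();print(o['position'],o['force'])
a=cams.get_image('scene')[:,:,::-1][130:260,190:320];b=cams.get_image('top')[:,:,::-1][160:290,340:470]
s=np.hstack([cv2.resize(i,(400,400),interpolation=cv2.INTER_CUBIC) for i in (a,b)])
cv2.imwrite('pics/g1.png',np.clip(s*1.6,0,255).astype('uint8'))
E
```

```text
[ 0.4752 -0.1838  0.135 ] [-0.0196 -0.6349  0.4029]
```

View pics/g1.png

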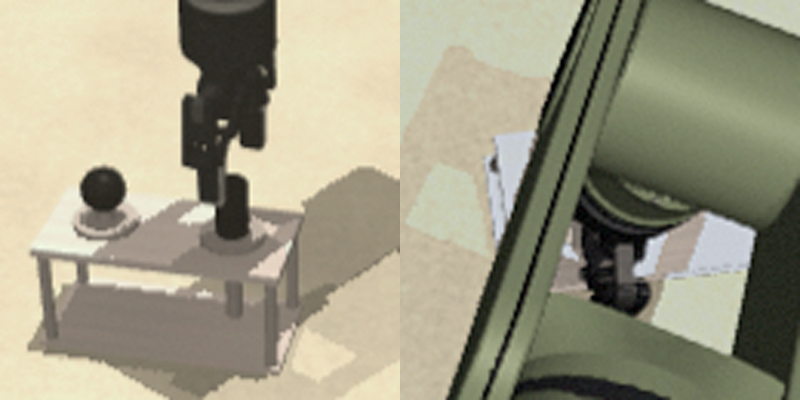

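```bash
python3 - <<'E'
from h import *
o=telemetry.get_obs();p=o['position'];print(o['time'],p,bot.tcp_to_tips)
g=lambda n,q:np.round((proj(n,np.array(q))-[190,130])*400/130)
for dx in(-.057,-.0425,.0425,.057):
  for z in(.113,.126,.14,.16): print(dx,z,g('scene',[p[0]+dx,p[1],z]))
print('handle',g('scene',[.477,-.185,.156]),g('scene',[.477,-.185,.106]))
cv2.imwrite('pics/g2.png',cv2.resize(np.clip(cams.get_image('scene')[:,:,::-1][130:210,215:295]*1.8,0,255).astype('uint8'),(600,600),interpolation=cv2.INTER_CUBIC))
E
```

```text
2.7 [ 0.4756 -0.1838  0.1358] 0.022
-0.057 0.113 [256. 189.]
-0.057 0.126 [255. 176.]
-0.057 0.14 [255. 162.]
-0.057 0.16 [255. 142.]
-0.0425 0.113 [250. 197.]
-0.0425 0.126 [250. 185.]
-0.0425 0.14 [249. 171.]
-0.0425 0.16 [249. 150.]
0.0425 0.113 [215. 250.]
0.0425 0.126 [214. 237.]
0.0425 0.14 [214. 223.]
0.0425 0.16 [213. 202.]
0.057 0.113 [208. 260.]
0.057 0.126 [208. 247.]
0.057 0.14 [207. 232.]
0.057 0.16 [206. 211.]
handle [229. 180.] [231. 231.]
```

View pics/g2.png

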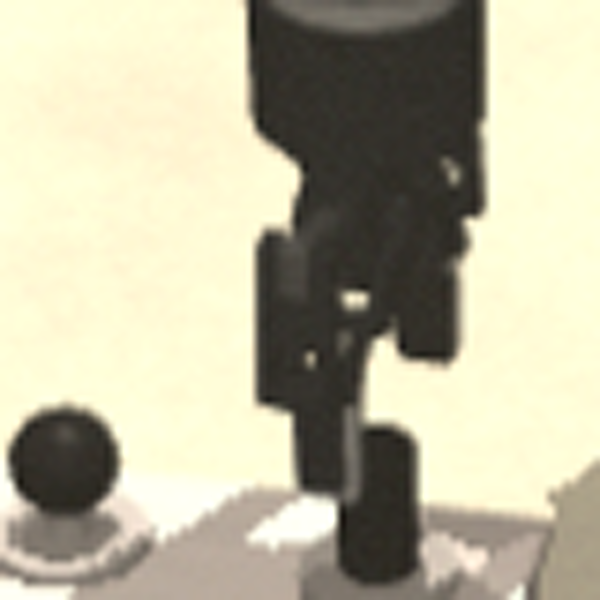

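```bash
python3 - <<'E'
from h import *
c=np.array([.2321,-.5256,0]);x=np.array([.4039,-.9148,0])
for s in(-.05,.05):
  for z in(.196,.21,.24): print(s,z,proj('scene',c+s*x+[0,0,z]))
i=cv2.imread('pics/scene0.png')[20:120,140:240]
cv2.imwrite('pics/c2.png',cv2.resize(np.clip(i*1.8,0,255).astype('uint8'),(500,500),interpolation=cv2.INTER_CUBIC))
E
```

```text
-0.05 0.196 [202.7877 117.4735]
-0.05 0.21 [202.3545 113.1528]
-0.05 0.24 [201.4115 103.7488]
0.05 0.196 [168.8027 118.6561]
0.05 0.21 [168.1966 114.3055]
0.05 0.24 [166.8774 104.8353]
```

View pics/c2.png

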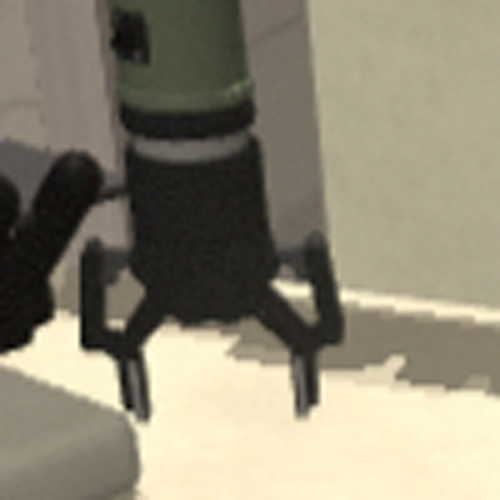

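The pictures put both fingertips about 34 mm higher than the reported TCP implies, at the start as well as here. The xy positions agree. I'll descend the remainder in steps and watch the force.

Request:
arm_command --dp '[[1,4,-1],[0,4,0],[0,4,0],[0,4,0],[0,0,0]]' --angular '[[0,0,0],[0,0,0],[0,0,0],[0,0,0],[0,0,0]]' --gripper '[1,1,1,1,1]'

```text
time: 3.17
position: [0.4785, -0.1841, 0.1212]
orientation: [[1.0, -0.001, 0.005], [-0.005, 0.0, 1.0], [-0.001, -1.0, 0.0]]
force: [0.3, -0.1, -0.3]
width: 0.0851
```

Request:
arm_command --dp '[[0,3,0],[0,3,0],[0,3,0],[0,2,0],[0,0,0]]' --angular '[[0,0,0],[0,0,0],[0,0,0],[0,0,0],[0,0,0]]' --gripper '[1,1,1,1,1]'

```text
time: 3.58
position: [0.4787, -0.1841, 0.1103]
orientation: [[1.0, -0.001, 0.005], [-0.005, 0.0, 1.0], [-0.001, -1.0, 0.0]]
force: [-1.0, 0.5, 0.0]
width: 0.0852
```

```bash
python3 - <<'E'
from h import *
o=telemetry.get_obs();print(o['time'],o['position'],o['force'])
cv2.imwrite('pics/g3.png',cv2.resize(np.clip(cams.get_image('scene')[:,:,::-1][130:210,215:295]*1.8,0,255).astype('uint8'),(600,600),interpolation=cv2.INTER_CUBIC))
E
```

```text
3.5833 [ 0.4787 -0.1841  0.1103] [-1.0481  0.5212  0.0181]
```

View pics/g3.png

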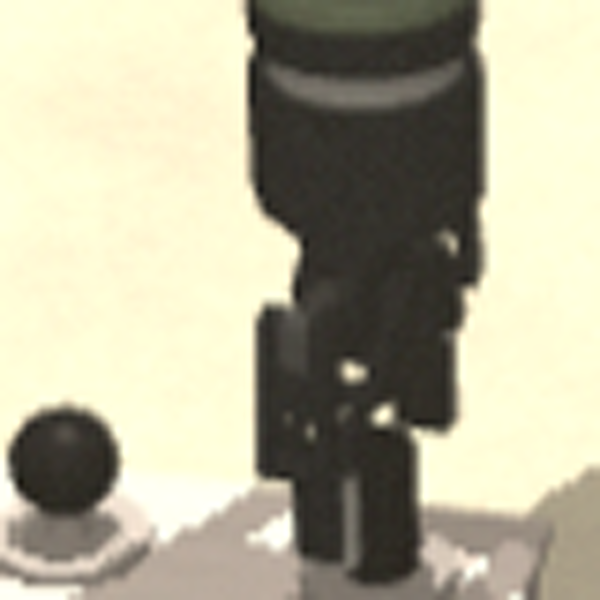

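Request:
arm_command --dp '[[0,3,0],[0,3,0],[0,0,0],[0,0,0],[0,0,0]]' --angular '[[0,0,0],[0,0,0],[0,0,0],[0,0,0],[0,0,0]]' --gripper '[1,1,0.6,0.3,0.1]'

```text
time: 4.05
position: [0.479, -0.1843, 0.1048]
orientation: [[1.0, 0.0, 0.005], [-0.005, -0.0, 1.0], [0.0, -1.0, -0.0]]
force: [0.1, 0.6, -0.4]
width: 0.0516
```

Request:
arm_command --dp '[[0,0,0],[0,0,0],[0,0,0],[0,0,0],[0,0,0]]' --angular '[[0,0,0],[0,0,0],[0,0,0],[0,0,0],[0,0,0]]' --gripper '[0,0,0,0,0]'

```text
time: 4.47
position: [0.4791, -0.1844, 0.1051]
orientation: [[1.0, 0.001, 0.005], [-0.005, -0.0, 1.0], [0.001, -1.0, -0.0]]
force: [-0.2, 0.2, 3.2]
width: 0.0267
```

Request:
arm_command --dp '[[0,0,0],[0,0,0],[0,0,0],[0,0,0],[0,0,0]]' --angular '[[0,0,0],[0,0,0],[0,0,0],[0,0,0],[0,0,0]]' --gripper '[0,0,0,0,0]'

```text
time: 4.88
position: [0.4791, -0.1844, 0.1051]
orientation: [[1.0, 0.0, 0.005], [-0.005, -0.0, 1.0], [0.0, -1.0, -0.0]]
force: [-1.1, -0.8, 5.6]
width: 0.0269
```

Request:
arm_command --dp '[[0,-8,0],[0,-15,0],[0,-20,0],[0,-20,0],[0,-20,0]]' --angular '[[0,0,0],[0,0,0],[0,0,0],[0,0,0],[0,0,0]]' --gripper '[0,0,0,0,0]'

```text
time: 5.3
position: [0.4784, -0.1839, 0.1882]
orientation: [[1.0, -0.002, 0.005], [-0.005, 0.001, 1.0], [-0.002, -1.0, 0.001]]
force: [0.5, 0.0, -1.6]
width: 0.0268
```

Request:
arm_command --dp '[[0,-20,0],[0,-20,0],[0,-12,0],[0,-5,0],[0,0,0]]' --angular '[[0,0,0],[0,0,0],[0,0,0],[0,0,0],[0,0,0]]' --gripper '[0,0,0,0,0]'

```text
time: 5.72
position: [0.4792, -0.1843, 0.2456]
orientation: [[1.0, 0.001, 0.005], [-0.005, -0.001, 1.0], [0.001, -1.0, -0.001]]
force: [-0.6, -0.2, -2.1]
width: 0.0266
```

```bash
python3 - <<'E'
from h import *
o=telemetry.get_obs();print(o['time'],o['position'],o['orientation'],o['force'],o['width'])
cv2.imwrite('pics/l1.png',cv2.resize(np.clip(cams.get_image('scene')[:,:,::-1][90:250,190:400]*1.8,0,255).astype('uint8'),(788,600),interpolation=cv2.INTER_CUBIC))
E
```

```text
5.7167 [ 0.4792 -0.1843  0.2456] [[ 1.      0.0014  0.005 ]
 [-0.005  -0.0005  1.    ]
 [ 0.0014 -1.     -0.0005]] [-0.57   -0.2114 -2.1291] 0.026608745640948176
```

View pics/l1.png

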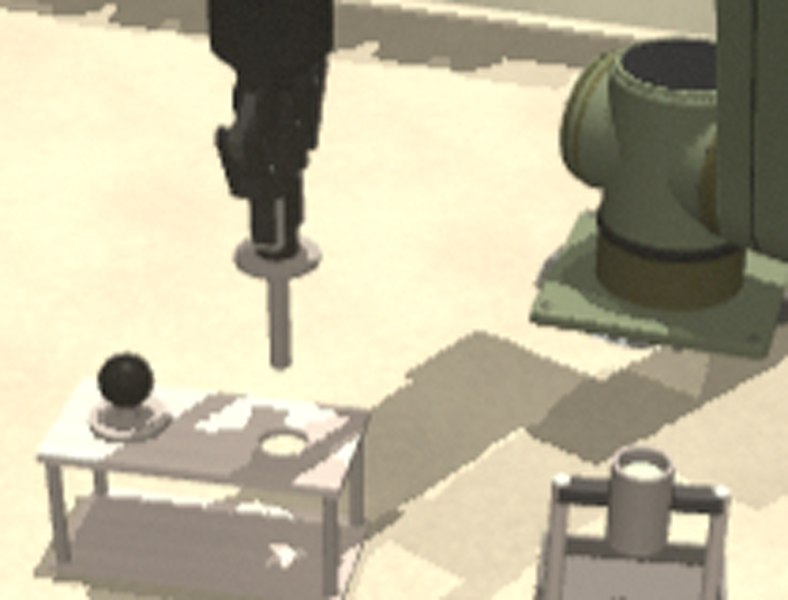

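```bash
python3 - <<'E'
from h import *
c=lambda x,y:(190+(x+.5)/3.752-.5,90+(y+.5)/3.75-.5)
print('hole',onz('scene',*c(283,443),.1),'tip',onz('scene',*c(281,364),.1606),'rim',onz('scene',*c(643,464),.13))
print('collar',onz('scene',*c(278,256),.2466))
print('tip exp',proj('scene',np.array([.478,-.1845,.1606])))
print('tip px',c(281,364))
E
```

```text
hole [ 0.4806 -0.184   0.1   ] tip [ 0.4758 -0.1854  0.1606] rim [0.4736 0.0642 0.13  ]
collar [ 0.4824 -0.1826  0.2466]
tip exp [264.5776 187.1915]
tip px (264.5266524520256, 186.7)
```

Request:
arm_command --dp '[[-1,0,15],[-1,0,30],[-1,0,35],[-1,0,35],[-1,0,35]]' --angular '[[0,0,0],[0,0,0],[0,0,0],[0,0,0],[0,0,0]]' --gripper '[0,0,0,0,0]'

```text
time: 6.18
position: [0.4735, -0.0328, 0.2431]
orientation: [[1.0, -0.003, 0.006], [-0.006, 0.0, 1.0], [-0.003, -1.0, 0.0]]
force: [0.6, 0.4, -2.2]
width: 0.0267
```

Request:
arm_command --dp '[[-1,0,35],[-1,0,33],[-1,0,20],[0,0,10],[0,0,0]]' --angular '[[0,0,0],[0,0,0],[0,0,0],[0,0,0],[0,0,0]]' --gripper '[0,0,0,0,0]'

```text
time: 6.6
position: [0.4715, 0.0652, 0.2436]
orientation: [[1.0, -0.002, 0.002], [-0.002, -0.0, 1.0], [-0.002, -1.0, -0.0]]
force: [-0.0, -0.1, -1.9]
width: 0.0266
```

Request:
arm_command --dp '[[0,0,0],[0,0,0],[0,0,0]]' --angular '[[0,0,0],[0,0,0],[0,0,0]]' --gripper '[0,0,0]'

```text
time: 6.85
position: [0.4722, 0.0625, 0.2445]
orientation: [[1.0, -0.0, 0.007], [-0.007, -0.001, 1.0], [-0.0, -1.0, -0.001]]
force: [-0.3, -0.2, -1.7]
width: 0.0266
```

```bash
python3 - <<'E'
from h import *
o=telemetry.get_obs();print(o['time'],o['position'],o['orientation'],o['force'],o['width'])
cv2.imwrite('pics/s1.png',cv2.resize(np.clip(cams.get_image('scene')[:,:,::-1][130:270,270:450]*1.8,0,255).astype('uint8'),(720,560),interpolation=cv2.INTER_CUBIC))
E
```

```text
6.85 [0.4722 0.0625 0.2445] [[ 1.     -0.0005  0.0067]
 [-0.0067 -0.0007  1.    ]
 [-0.0005 -1.     -0.0007]] [-0.3086 -0.2074 -1.736 ] 0.02662392756054396
```

View pics/s1.png

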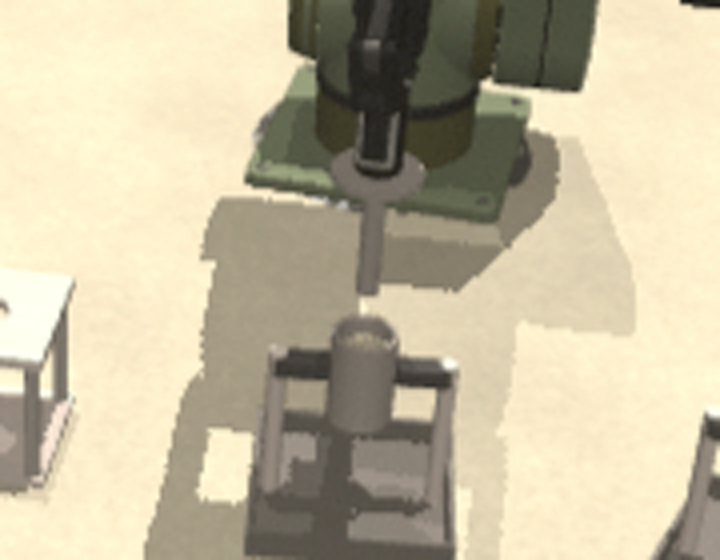

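Request:
arm_command --dp '[[0,6,0],[0,8,0],[0,8,0],[0,8,0],[0,6,0]]' --angular '[[0,0,0],[0,0,0],[0,0,0],[0,0,0],[0,0,0]]' --gripper '[0,0,0,0,0]'

```text
time: 7.32
position: [0.4716, 0.0636, 0.2073]
orientation: [[1.0, -0.002, 0.005], [-0.005, -0.0, 1.0], [-0.002, -1.0, -0.0]]
force: [0.2, -0.1, -0.8]
width: 0.0267
```

Request:
arm_command --dp '[[0,3,0],[0,3,0],[0,3,0],[0,3,0],[0,3,0]]' --angular '[[0,0,0],[0,0,0],[0,0,0],[0,0,0],[0,0,0]]' --gripper '[0,0,0,0,0]'

```text
time: 7.73
position: [0.4727, 0.0639, 0.1939]
orientation: [[1.0, 0.002, 0.005], [-0.005, 0.0, 1.0], [0.002, -1.0, 0.0]]
force: [-0.3, -0.6, 0.6]
width: 0.0265
```

Request:
arm_command --dp '[[0,3,0],[0,3,0],[0,3,0],[0,3,0],[0,3,0]]' --angular '[[0,0,0],[0,0,0],[0,0,0],[0,0,0],[0,0,0]]' --gripper '[0,0,0,0,0]'

```text
time: 8.15
position: [0.4721, 0.0637, 0.1783]
orientation: [[1.0, -0.0, 0.005], [-0.005, -0.0, 1.0], [-0.0, -1.0, -0.0]]
force: [-0.4, 0.4, -1.7]
width: 0.0269
```

Request:
arm_command --dp '[[0,5,0],[0,5,0],[0,5,0],[0,5,0],[0,4,0]]' --angular '[[0,0,0],[0,0,0],[0,0,0],[0,0,0],[0,0,0]]' --gripper '[0,0,0,0,0]'

```text
time: 8.57
position: [0.4719, 0.0637, 0.1539]
orientation: [[1.0, -0.001, 0.005], [-0.005, -0.0, 1.0], [-0.001, -1.0, -0.0]]
force: [-0.2, -0.3, -1.8]
width: 0.027
```

Request:
arm_command --dp '[[0,4,0],[0,4,0],[0,2,0],[0,0,0],[0,0,0]]' --angular '[[0,0,0],[0,0,0],[0,0,0],[0,0,0],[0,0,0]]' --gripper '[0,0,0,0,0]'

```text
time: 8.98
position: [0.4723, 0.0638, 0.1448]
orientation: [[1.0, 0.0, 0.005], [-0.005, -0.0, 1.0], [0.0, -1.0, -0.0]]
force: [0.7, -0.0, -1.7]
width: 0.027
```

```bash
python3 - <<'E'
from h import *
o=telemetry.get_obs();print(o['time'],o['position'],o['force'],o['width'])
a=cams.get_image('scene')[:,:,::-1][170:280,310:410]
cv2.imwrite('pics/s2.png',cv2.resize(np.clip(a*1.8,0,255).astype('uint8'),(540,594),interpolation=cv2.INTER_CUBIC))
E
```

```text
8.9833 [0.4723 0.0638 0.1448] [ 0.6812 -0.0171 -1.6861] 0.02696159261466881
```

View pics/s2.png

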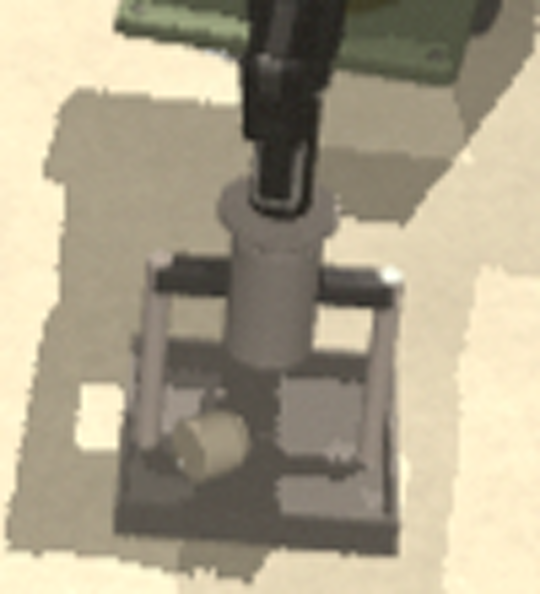

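The plug is lying in the tray at about crop pixel (210, 445). The next move takes the rod up and back.

Request:
arm_command --dp '[[0,-10,0],[0,-20,0],[0,-25,0],[0,-25,0],[0,-20,0]]' --angular '[[0,0,0],[0,0,0],[0,0,0],[0,0,0],[0,0,0]]' --gripper '[0,0,0,0,0]'

```text
time: 9.45
position: [0.4727, 0.0638, 0.247]
orientation: [[1.0, 0.002, 0.005], [-0.005, 0.0, 1.0], [0.002, -1.0, 0.0]]
force: [1.2, 0.2, -1.5]
width: 0.027
```

Request:
arm_command --dp '[[1,0,-15],[1,0,-30],[1,0,-35],[1,0,-35],[1,0,-35]]' --angular '[[0,0,0],[0,0,0],[0,0,0],[0,0,0],[0,0,0]]' --gripper '[0,0,0,0,0]'

```text
time: 9.87
position: [0.4764, -0.0876, 0.2453]
orientation: [[1.0, 0.001, 0.004], [-0.004, -0.0, 1.0], [0.001, -1.0, -0.0]]
force: [0.9, 0.7, -2.2]
width: 0.0269
```

Request:
arm_command --dp '[[1,0,-35],[1,0,-33],[1,0,-20],[0,0,-10],[0,0,0]]' --angular '[[0,0,0],[0,0,0],[0,0,0],[0,0,0],[0,0,0]]' --gripper '[0,0,0,0,0]'

```text
time: 10.28
position: [0.479, -0.1859, 0.2448]
orientation: [[1.0, 0.0, 0.008], [-0.008, -0.0, 1.0], [0.0, -1.0, -0.0]]
force: [0.4, -0.3, -2.0]
width: 0.0266
```

Request:
arm_command --dp '[[0,0,0],[0,0,0],[0,0,0]]' --angular '[[0,0,0],[0,0,0],[0,0,0]]' --gripper '[0,0,0]'

```text
time: 10.53
position: [0.479, -0.1828, 0.2449]
orientation: [[1.0, 0.0, 0.003], [-0.003, 0.0, 1.0], [0.0, -1.0, 0.0]]
force: [0.4, -0.1, -2.0]
width: 0.0267
```

Back over the hole within 2 mm. I'll shift z by −1 and lower to a reported z of about 0.105.

Request:
arm_command --dp '[[0,10,-1],[0,15,0],[0,20,0],[0,20,0],[0,20,0]]' --angular '[[0,0,0],[0,0,0],[0,0,0],[0,0,0],[0,0,0]]' --gripper '[0,0,0,0,0]'

```text
time: 10.95
position: [0.4787, -0.1844, 0.1585]
orientation: [[1.0, -0.0, 0.004], [-0.004, 0.0, 1.0], [-0.0, -1.0, 0.0]]
force: [0.0, -0.8, -2.3]
width: 0.0265
```

Request:
arm_command --dp '[[0,20,0],[0,15,0],[0,10,0],[0,4,0],[0,2,0]]' --angular '[[0,0,0],[0,0,0],[0,0,0],[0,0,0],[0,0,0]]' --gripper '[0,0,0,0,0]'

```text
time: 11.37
position: [0.4788, -0.1848, 0.1082]
orientation: [[1.0, -0.001, 0.004], [-0.004, 0.0, 1.0], [-0.001, -1.0, 0.0]]
force: [0.2, 0.8, -1.3]
width: 0.0267
```

Request:
arm_command --dp '[[0,1,0],[0,1,0],[0,0,0],[0,0,0]]' --angular '[[0,0,0],[0,0,0],[0,0,0],[0,0,0]]' --gripper '[0,0,0,0]'

```text
time: 11.7
position: [0.4794, -0.1854, 0.1075]
orientation: [[1.0, 0.001, 0.005], [-0.005, -0.001, 1.0], [0.001, -1.0, -0.001]]
force: [-0.4, 0.3, -1.9]
width: 0.0265
```

Request:
arm_command --dp '[[0,1,0],[0,1,0],[0,0,0],[0,0,0]]' --angular '[[0,0,0],[0,0,0],[0,0,0],[0,0,0]]' --gripper '[0,0,0,0]'

```text
time: 12.03
position: [0.4792, -0.1854, 0.1051]
orientation: [[1.0, 0.001, 0.005], [-0.005, -0.0, 1.0], [0.001, -1.0, -0.0]]
force: [0.1, -0.4, 0.0]
width: 0.0268
```

Request:
arm_command --dp '[[0,0.5,0],[0,0,0],[0,0,0],[0,0,0],[0,0,0]]' --angular '[[0,0,0],[0,0,0],[0,0,0],[0,0,0],[0,0,0]]' --gripper '[0,0.35,0.5,0.7,1]'

```text
time: 12.45
position: [0.479, -0.1852, 0.1042]
orientation: [[1.0, -0.0, 0.005], [-0.005, -0.0, 1.0], [-0.0, -1.0, -0.0]]
force: [0.7, -0.2, 0.4]
width: 0.065
```

Request:
arm_command --dp '[[0,0,0],[0,0,0],[0,0,0],[0,0,0],[0,0,0]]' --angular '[[0,0,0],[0,0,0],[0,0,0],[0,0,0],[0,0,0]]' --gripper '[1,1,1,1,1]'

```text
time: 12.87
position: [0.479, -0.1853, 0.1043]
orientation: [[1.0, 0.0, 0.005], [-0.005, -0.0, 1.0], [0.0, -1.0, -0.0]]
force: [-0.4, -0.2, -0.1]
width: 0.0851
```

Request:
arm_command --dp '[[0,-10,0],[0,-20,0],[0,-30,0],[0,-30,0],[0,-30,0]]' --angular '[[0,0,0],[0,0,0],[0,0,0],[0,0,0],[0,0,0]]' --gripper '[1,1,1,1,1]'

```text
time: 13.28
position: [0.4787, -0.1851, 0.2263]
orientation: [[1.0, 0.0, 0.005], [-0.005, -0.0, 1.0], [0.0, -1.0, -0.0]]
force: [0.7, -0.4, 0.3]
width: 0.0853
```

Request:
arm_command --dp '[[-25,-10,0],[-30,0,0],[-30,0,0],[-15,0,0],[0,0,0]]' --angular '[[0,0,0],[0,0,0],[0,0,0],[0,0,0],[0,0,0]]' --gripper '[1,1,1,1,1]'

```text
time: 13.7
position: [0.3763, -0.1844, 0.2351]
orientation: [[1.0, -0.0, 0.006], [-0.006, -0.0, 1.0], [-0.0, -1.0, -0.0]]
force: [-0.3, -0.4, 0.8]
width: 0.0852
```

```bash
python3 - <<'E'
from h import *
o=telemetry.get_obs();print(o['time'],o['position'],o['force'],o['width'])
a=cams.get_image('scene')[:,:,::-1][140:280,190:400]
cv2.imwrite('pics/f1.png',cv2.resize(np.clip(a*1.8,0,255).astype('uint8'),(788,525),interpolation=cv2.INTER_CUBIC))
E
```

```text
13.7 [ 0.3763 -0.1844  0.2351] [-0.2674 -0.4165  0.7969] 0.08517516453040946
```

View pics/f1.png

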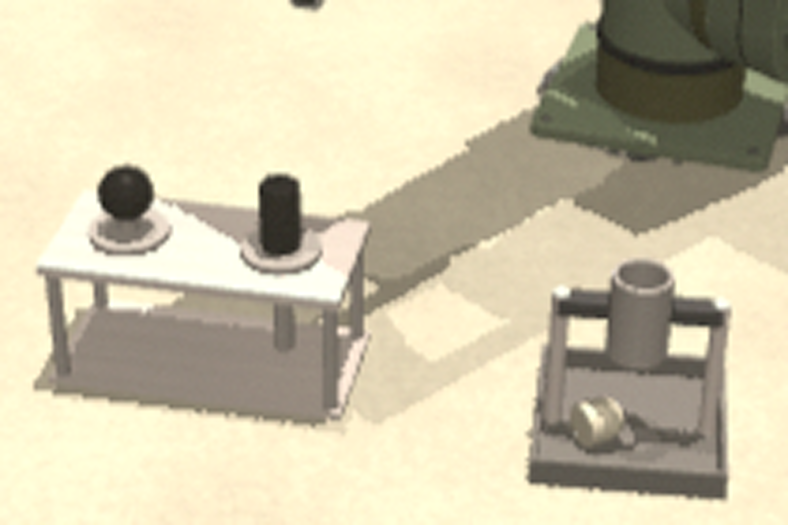

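The rod hangs upright in its hole at crop pixel (281, 215), with the collar flat on the rack. The stubby rod is unmoved, the sleeve is empty, and the plug is in the tray at (597, 422). The gripper is clear of everything.

```bash
python3 -c "
from cell import workorder;print(workorder.finish_job())"
```

```text
the job is handed in; nothing more can be done
None
```

The job is done and handed in at about 13.7 s, well under the 58 s limit. I took the long rod from the rack and pushed it through the middle sleeve, the blocked one, to about 70 mm below the rim. The plug dropped into the tray, and I hung the rod back in its hole and let go.

**Last checks:** The final picture shows the rod upright with its collar flat on the rack, the stubby rod where it was, the sleeve empty and the plug lying in the tray. The gripper was open and clear. The wrist force never read above about 6 N at the end of a move.

**What disagreed:**
- **TCP height:** The reported height was about 34 mm lower than the cameras showed the gripper to be. I went by the pictures and lowered the last part to the grasp in steps, watching the force.
- **Push force:** No force peak showed as the plug passed the balls, because force is only read at the end of each move. That the plug came out is confirmed by the pictures alone.

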